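# Turn the row of radios round into the hand-out rack

## Robot

A 7-joint arm with a two-finger parallel gripper is mounted at the origin on the work surface. World frame = base frame: x ahead of the robot, y to its left, z up, the work surface at z = 0. Lengths are in mm, angles in rad, forces in N, time in s.
With the tool pointing down it reaches from about 425 to 1025 mm from the base axis. Payload 9.4 kg.
Tool frame: the origin (TCP) lies midway between the tips of the shut fingers; the grasp point (between the pads) lies grip_point_offset behind it (grip_point_offset is the distance from the TCP to the grasp point, in mm); z points along the fingers, y is the line along which they close (so a half turn about z gives the same grasp; the last joint's range is limited). The gripper opens to 85 mm and grips with 20 to 120 N. Pads are 22 mm wide; open, the fingers measure 114 mm over their backs; the gripper's body (76 mm by 85 mm) begins 54 mm behind the grasp point. The pads swing forward as they close: fully open they stand 13 mm farther back than shut.
Start: joints at [1.082, 0.599, -0.003, 1.599, 0.002, 0.943, -0.08], TCP at [290.178, -664.395, 198.775] pointing down, gripper open.
Joint ranges: [-2.57, 2.57], [-0.35, 1.97], [-1.29, 1.29], [0.11, 2.56], [-1.05, 4.19], [0.11, 1.86], [-2.63, 2.63]. Speed limits (rad/s): [2.22, 2.22, 3.01, 3.01, 3.14, 3.14, 3.14].

## Interface

Orientations are given as a unit quaternion [x, y, z, w].
In Python, from bench import read_state, camera, camera_params, finish_job, recognise, grip_point_offset gives the robot as it stands. The module is installed in compiled form; this text tells all that it offers.
- The arm moves only by the tool carry_out, never from a script. Its argument "rows" is a list of rows, each a list of 3 entries, a list of its own where there are three numbers: the shift along the tool's x, y, z in mm, then the turn about the tool's z in rad, then the finger opening in mm, from 0 to 85.4. In form: [[[dx, dy, dz], turn, grip], ...]. A call has 1 to 20 rows; each row shifts and turns the commanded pose from where the row before left it, along the tool's axes as they then stand; what a row does not reach is not made up. A row lasts 1/10 s, in which the tool goes at most 50 mm and 8.59 degrees, less where a joint would pass 70% of its speed; a pose out of reach is approached as far as the arm can. A call with a gripper value outside its range is refused whole. The fingers move at their own pace and stop on an object; "newtons" is the grip in N (left out, the last holds). Time passes only in rows, so rows that do not move let the fingers close. It gives the time, the measured TCP pose, the force, the opening and the grip force at its end, in the units of the state.
- read_state(): the state, without advancing time (a new reading comes with each control period).
- camera(name): name is "scene" or "top" or "wrist"; returns the picture (384x512x3 uint8, blue, green, red); there is no depth.
- camera_params(name): a dict with "mtx" (3x3 intrinsics, pixels), "origin" and "attitude" of the camera in the world; the wrist camera has in their place "mount" (4x4, takes a point from camera to tool coordinates, whose origin is the TCP and whose axes are the flange's). Camera axes: x right, y up, looking along -z (the intrinsics and any distortion apply to the point x, -y, -z); pixel columns grow to the right and rows downward; lengths in mm; the calibration is good to about 2 mm. A picture is of the moment at which its call begins: read the wrist's pose just before it. camera_params takes no time and is no camera call.
- finish_job(): hands the job in; it is judged then, once.
Trained networks look in the newest picture that a camera, given by its name, has taken for a name from the list of things; names that differ only in an ending like _2 or _b are one class to them, and where a whole thing is asked for, a point or a joint stands for the part that bears it (a point fixed in the world has none). Each returns a list of dicts, best first, with "p" (0 to 1); they miss things now and then, are a little off and sometimes report something else, mostly with a low value. They report only what shows in the picture. A call takes as long as a camera call. They do not tell look-alikes from the thing itself.
- recognise(camera, target): "point" ([x, y, z] in mm, in the coordinates of the camera as it stood for that picture, good to about 4 mm: the middle of the surface that is visible of it).
The state is a dict: "t": time; "q": joint angles; "qvel": joint speeds; "effort": joint torques, N m; "position": TCP position; "eef_rot": TCP orientation; "wrist_force": force on the tool from outside, world axes, zero at the start; "wrist_torque": the same for the moment, N m; "grip_width": opening from 0.0 (shut) to 1.0 (fully open); "grip_force": force on a finger pad.
Only numpy, scipy, OpenCV 4.12 (cv2) and the standard library are available. Lean on these libraries where they do the work, as an engineer would, in place of code of your own. Each camera call takes 0.05 s, during which the arm holds its last target. There are 200 camera calls.

## Task

Move the four two-way radios from the charging cups into the grey hand-out rack, one in each pocket, with the row's order reversed: the radio next to the charger's white end cap goes into the pocket next to the rack's white end cap, and so on down the row (the white caps are at opposite ends, so the robot's leftmost radio ends up rightmost). Set each one down gently, upright and fully on the pocket's floor; do not drop one or knock one over, and let go of them all.

Things in the scene. Friction and masses are not known exactly. Their poses are not given: they have to be found in the camera images.
- radio_red_mid (a point): Two-way radio, upper half red, lower half black: upright box 30 (x) x 52 (y) x 85 mm high, about 0.18 kg, black stub aerial (at y = +16 mm) and knob on top, aerial tip 105 mm above the foot. Point: on the upright axis, 52.5 mm above the foot; z up. Starts in the cup of its colour. Pinch its 30 mm (along its x), at this point or up to 20 mm higher so the palm clears the aerial.
- radio_yellow_mid (a point): Two-way radio, upper half yellow, lower half black: upright box 30 (x) x 52 (y) x 85 mm high, about 0.18 kg, black stub aerial (at y = +16 mm) and knob on top, aerial tip 105 mm above the foot. Point: on the upright axis, 52.5 mm above the foot; z up. Starts in the cup of its colour. Pinch its 30 mm (along its x), at this point or up to 20 mm higher so the palm clears the aerial.
- radio_blue_mid (a point): Two-way radio, upper half blue, lower half black: upright box 30 (x) x 52 (y) x 85 mm high, about 0.18 kg, black stub aerial (at y = +16 mm) and knob on top, aerial tip 105 mm above the foot. Point: on the upright axis, 52.5 mm above the foot; z up. Starts in the cup of its colour. Pinch its 30 mm (along its x), at this point or up to 20 mm higher so the palm clears the aerial.
- radio_green_mid (a point): Two-way radio, upper half green, lower half black: upright box 30 (x) x 52 (y) x 85 mm high, about 0.18 kg, black stub aerial (at y = +16 mm) and knob on top, aerial tip 105 mm above the foot. Point: on the upright axis, 52.5 mm above the foot; z up. Starts in the cup of its colour. Pinch its 30 mm (along its x), at this point or up to 20 mm higher so the palm clears the aerial.
- cup_red: Red charging cup fixed on the charging base: open box 41 (x) x 63 (y) x 18 mm high, walls and floor 3 mm; the radio of its colour starts loosely in it. Origin: centre of its underside, 20 mm above the table; axes parallel to the base's. It never moves, so it still shows where its radio started.
- cup_yellow: Yellow charging cup fixed on the charging base: open box 41 (x) x 63 (y) x 18 mm high, walls and floor 3 mm; the radio of its colour starts loosely in it. Origin: centre of its underside, 20 mm above the table; axes parallel to the base's. It never moves, so it still shows where its radio started.
- cup_blue: Blue charging cup fixed on the charging base: open box 41 (x) x 63 (y) x 18 mm high, walls and floor 3 mm; the radio of its colour starts loosely in it. Origin: centre of its underside, 20 mm above the table; axes parallel to the base's. It never moves, so it still shows where its radio started.
- cup_green: Green charging cup fixed on the charging base: open box 41 (x) x 63 (y) x 18 mm high, walls and floor 3 mm; the radio of its colour starts loosely in it. Origin: centre of its underside, 20 mm above the table; axes parallel to the base's. It never moves, so it still shows where its radio started.
- charger: Black charging base, fixed, 66 (x) x 322 (y) x 20 mm high, with a white cap (14 mm) on its +y end. Carries the four coloured cups in a row at y = +117, +39, -39, -117 mm; which colour is where varies. Origin: centre of its underside, on the table; z up.
- rack: Grey hand-out rack, fixed, empty: tray 58 (x) x 322 (y) x 22 mm high, white cap (14 mm) on its -y end. Four pockets at x = 0, y = +117, +39, -39, -117 mm, each 46 (x) x 68 (y) mm inside; floor 6 mm above the table, walls and dividers up to 22 mm: a seated radio's point is 58.5 mm above the table. Origin: centre of its underside, on the table; z up.
Not all that is in view belongs to the job. What is shaped like the part that bears radio_yellow_mid but turquoise is not meant.

How it is judged:
By the outcome, as a careful person would: the job done as asked, in the order asked, and still so for the second after the job is handed in, with the robot touching nothing.
It also fails if it takes over 112 s, if anything falls off the work surface, if the arm or the gripper's body presses on something with over 40 N, if the wrist force passes 120 N, or if a joint passes its speed limit or range.

## Working session

There is one attempt and no reset: what is moved stays moved. The work goes in short steps, Python scripts to look and compute and a tool call to move; the robot and the scene stay as the last step left them, time stands still between calls to the robot, and variables do not carry over. Pictures are saved under pics/ and viewed, at most 14 in all, crops included, and the job is handed in when it is done.

Besides the shell and the picture viewer there is one more tool, called after "Call:" by a JSON object that holds its "api" and its "payload". carry_out: Moves the arm, as the interface text tells. Its arguments: {"type":"object","properties":{"rows":{"type":"array"},"newtons":{"type":"number"}},"required":["rows"]}

```bash
mkdir -p pics; cat > h.py <<'E'
import numpy as np, cv2
from scipy.spatial.transform import Rotation as R
from bench import *
def att(a):
    a=np.array(a,float)
    return a if a.shape==(3,3) else R.from_quat(a).as_matrix()
def cam_pose(n):
    p=camera_params(n)
    if n=="wrist":
        s=read_state(); T=np.eye(4); T[:3,:3]=R.from_quat(s["eef_rot"]).as_matrix(); T[:3,3]=s["position"]
        M=T@np.array(p["mount"]); return M[:3,:3],M[:3,3],np.array(p["mtx"])
    return att(p["attitude"]),np.array(p["origin"],float),np.array(p["mtx"])
def proj(P,C):
    A,o,K=C; c=A.T@(np.array(P,float)-o); v=K@np.array([c[0],-c[1],-c[2]]); return v[:2]/v[2]
def ray(px,z,C):
    A,o,K=C; d=np.linalg.inv(K)@np.array([px[0],px[1],1.]); d=A@np.array([d[0],-d[1],-d[2]])
    return o+d*(z-o[2])/d[2]
E
python3 - <<'E'
from h import *
for n in("scene","top"):
    print(n,camera_params(n))
    cv2.imwrite(f"pics/{n}0.png",camera(n)); C=cam_pose(n)
    for t in ["radio_red_mid","radio_yellow_mid","radio_blue_mid","radio_green_mid","cup_red","cup_yellow","cup_blue","cup_green","charger","rack"]:
        for r in recognise(n,t)[:3]:
            w=C[0]@np.array(r["point"])+C[1]; print(t,round(r["p"],2),w.round(),proj(w,C).round())
print(camera_params("wrist")); s=read_state(); print(s["t"],s["eef_rot"],grip_point_offset)
E
```

```text
scene {'mtx': array([[382.56483344,   0.        , 252.47176553],
       [  0.        , 382.56483344, 182.96090647],
       [  0.        ,   0.        ,   1.        ]]), 'origin': array([816.09290465, 125.64155218, 647.4363742 ]), 'attitude': array([0.13702879, 0.22695131, 0.82066628, 0.50618483])}
radio_red_mid 0.69 [470.  73. 100.] [319. 179.]
radio_red_mid 0.62 [483. 146. 101.] [359. 202.]
radio_red_mid 0.42 [489. 150.  35.] [351. 224.]
radio_yellow_mid 0.91 [354.  68.  64.] [337. 141.]
radio_blue_mid 0.64 [468. -75.  93.] [241. 148.]
radio_green_mid 0.75 [470.   1.  96.] [280. 165.]
cup_red 0.73 [481.  79.  36.] [315. 204.]
cup_yellow 0.61 [488. 149.  35.] [351. 223.]
cup_yellow 0.44 [481. 149.  99.] [360. 203.]
cup_yellow 0.17 [487.  89.  17.] [317. 213.]
cup_blue 0.63 [475. -69.  33.] [243. 171.]
cup_blue 0.49 [482. 148.  97.] [359. 204.]
cup_green 0.83 [479.   5.  38.] [278. 186.]
cup_green 0.55 [488. 152.  34.] [352. 224.]
charger 0.57 [487.  89.  18.] [317. 213.]
rack 0.87 [651.  25.   5.] [245. 278.]
top {'mtx': array([[476.49720236,   0.        , 247.59708946],
       [  0.
[... 777 characters left out ...]
34.] [235. 211.]
charger 0.83 [449.  42.  23.] [215. 207.]
rack 0.86 [639.  11.   6.] [233. 115.]
{'mtx': array([[311.01455868,   0.        , 252.50761839],
       [  0.        , 311.01455868, 190.38874388],
       [  0.        ,   0.        ,   1.        ]]), 'mount': array([[ 5.43467776e-04,  9.48337791e-01,  3.17261942e-01,
         8.14923879e+01],
       [ 9.99998503e-01,  5.81932649e-06, -1.73038609e-03,
        -1.72294779e-02],
       [-1.64283677e-03,  3.17262407e-01, -9.48336368e-01,
        -1.75239616e+02],
       [ 0.00000000e+00,  0.00000000e+00,  0.00000000e+00,
         1.00000000e+00]])}
1.1 [ 9.78871943e-01  2.04474250e-01 -1.46041123e-05  1.51680611e-06] 18.700000000000003
```

View images.

View pics/scene0.png

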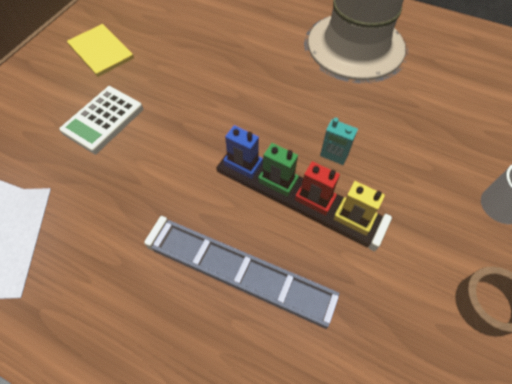

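View pics/top0.png

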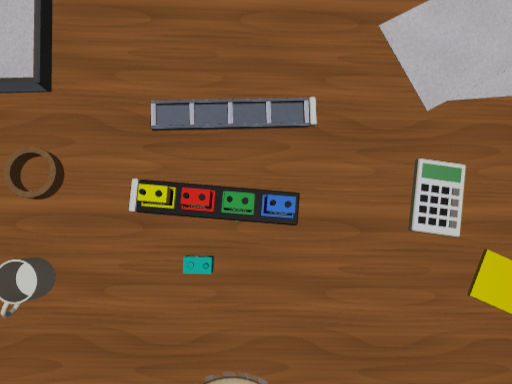

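Scene picture: from the charger's white cap (383,228) the row is yellow (360,205), red (319,180), green (280,165), blue (242,148); the rack's cap is at (157,233). Possible confusions: turquoise decoy (338,140) for yellow, plus the yellow note (99,48), which doesn't matter. In the top picture the charger cap is at (134,196), the rack cap at (312,111) and the decoy at (198,265). I choose yellow at top (153,195), red (196,197), green (238,202) and blue (279,205).

```bash
python3 - <<'E'
from h import *
im=cv2.imread("pics/top0.png"); C=cam_pose("top")
# rectified views: 2 px/mm, cols = -y, rows = -x
def rect(z,x0,x1,y0,y1):
    s=2; W=(y1-y0)*s; H=(x1-x0)*s
    src=np.float32([proj((x,y,z),C) for x,y in((x1,y1),(x1,y0),(x0,y0),(x0,y1))])
    return cv2.warpPerspective(im,cv2.getPerspectiveTransform(src,np.float32([[0,0],[W,0],[W,H],[0,H]])),(W,H),flags=cv2.INTER_CUBIC)
a=rect(22,590,690,-190,200); b=rect(20,400,520,-150,240)
for i in range(0,780,100):
    pass
for m in(a,b):
    for i in range(0,m.shape[1],40): cv2.line(m,(i,0),(i,5),(0,255,255),1)
    for i in range(0,m.shape[0],40): cv2.line(m,(0,i),(5,i),(0,255,255),1)
cv2.imwrite("pics/rect.png",np.vstack([a,b]))
E
```

```text
(no output)
```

View pics/rect.png

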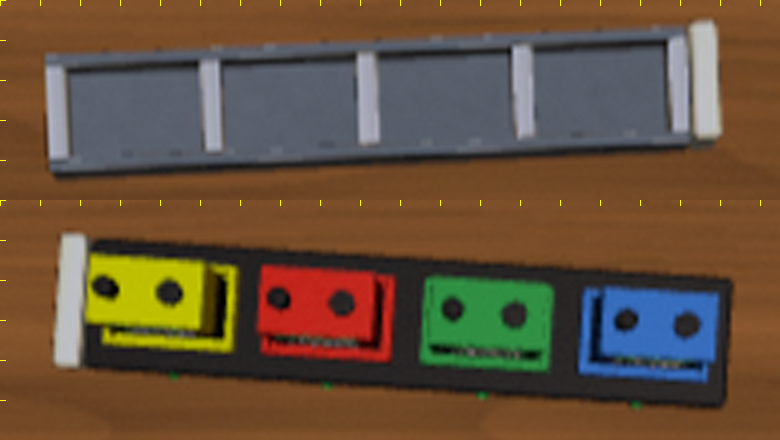

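The rectified view (2 px/mm) shows the following:
- **Rack:** middle divider at (368,99), so centre ≈ (640,16), yaw ≈ +0.043, with the cap on the -y side.
- **Charger:** centre ≈ (458,35), yaw ≈ -0.063. Pitch and lengths match those given.

I'll set out and look at the row from above with the wrist camera.

Call:
{"api": "carry_out", "payload": {"rows": [[[0,0,0],-0.137,85],[[0,0,0],-0.137,85],[[0,0,0],-0.137,85],[[0,0,0],-0.137,85],[[0,0,0],-0.137,85],[[0,0,0],-0.137,85],[[0,0,0],-0.137,85],[[0,0,0],-0.137,85],[[31.5,23,-6],0,85],[[31.5,23,-6],0,85],[[31.5,23,-6],0,85],[[31.5,23,-6],0,85],[[31.5,23,-6],0,85],[[31.5,23,-6],0,85],[[31.5,23,-6],0,85],[[31.5,23,-6],0,85],[[31.5,23,-6],0,85],[[31.5,23,-6],0,85]]}}

```text
t: 2.9
position: [540.4, -363.3, 259.2]
eef_rot: [0.729, 0.684, -0.0, 0.0]
wrist_force: [1.1, -0.3, 0.2]
grip_width: 0.995
grip_force: 0.0
```

Call:
{"api": "carry_out", "payload": {"rows": [[[40,-8,0],0,85],[[40,-8,0],0,85],[[40,-8,0],0,85],[[40,-8,0],0,85],[[40,-8,0],0,85],[[40,-8,0],0,85],[[40,-8,0],0,85],[[40,-8,0],0,85],[[40,-8,0],0,85],[[40,-8,0],0,85],[[0,0,0],0,85],[[0,0,0],0,85]]}}

```text
t: 4.1
position: [484.9, 40.4, 259.0]
eef_rot: [0.728, 0.685, 0.0, 0.0]
wrist_force: [-0.5, -0.3, 0.0]
grip_width: 0.993
grip_force: 0.0
```

```bash
cat >> h.py <<'E'
def rect(im,C,z,x0,x1,y0,y1,s=2):
    W=(y1-y0)*s; H=(x1-x0)*s
    src=np.float32([proj((x,y,z),C) for x,y in((x1,y1),(x1,y0),(x0,y0),(x0,y1))])
    return cv2.warpPerspective(im,cv2.getPerspectiveTransform(src,np.float32([[0,0],[W,0],[W,H],[0,H]])),(W,H),flags=cv2.INTER_CUBIC)
E
python3 - <<'E'
from h import *
C=cam_pose("wrist"); im=camera("wrist"); cv2.imwrite("pics/w1.png",im)
for c in("yellow","red","green","blue"):
    for r in recognise("wrist",f"radio_{c}_mid")[:2]:
        print(c,round(r["p"],2),(C[0]@np.array(r["point"])+C[1]).round())
    for r in recognise("wrist",f"cup_{c}")[:1]:
        print("cup",c,round(r["p"],2),(C[0]@np.array(r["point"])+C[1]).round())
a=rect(im,C,108,420,510,-150,240); b=rect(im,C,22,590,690,-150,240)
cv2.imwrite("pics/w1r.png",np.vstack([a,b]))
E
```

```text
yellow 0.89 [472. 148. 108.]
yellow 0.61 [354.  73.  85.]
cup yellow 0.56 [487. 133.  38.]
red 0.97 [464.  74. 109.]
cup red 0.52 [480.  93.  42.]
green 0.89 [460.   6. 110.]
cup green 0.86 [470.  17.  40.]
blue 0.58 [455. -67. 110.]
```

View pics/w1r.png

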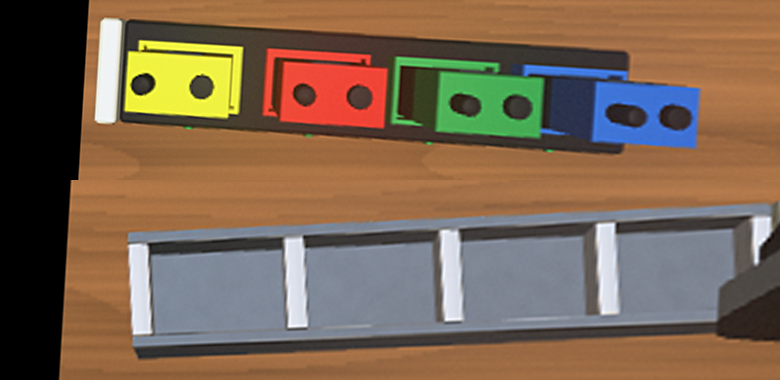

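The tops at z=108 show yellow (177,84) → (468,151.5), red (330,95) → (462.5,75), green (490,104) → (458,-5) and blue (646,115) → (452.5,-83). All are parallel to the charger and sit over their cups within 2 mm. The rack's centre divider gives (642,15), which agrees with the top view. Now grasping yellow.

Call:
{"api": "carry_out", "payload": {"rows": [[[27.5,-6.2,0],0,85],[[27.5,-6.2,0],0,85],[[27.5,-6.2,0],0,85],[[27.5,-6.2,0],0,85],[[0,0,0],0,85],[[0,0,36],0,85],[[0,0,36],0,85],[[0,0,36],0,85],[[0,0,36],0,85],[[0,0,20],0,85],[[0,0,12],0,85],[[0,0,9],0,85],[[0,0,6],0,85],[[0,0,0],0,85]], "newtons": 50}}

```text
t: 5.95
position: [467.2, 151.0, 67.7]
eef_rot: [0.729, 0.684, 0.0, 0.0]
wrist_force: [-0.8, 0.3, -0.0]
grip_width: 0.992
grip_force: 0.0
```

```bash
python3 - <<'E'
from h import *
cv2.imwrite("pics/s1.png",cv2.resize(camera("scene")[100:290,200:460],None,fx=3,fy=3))
E
```

```text
(no output)
```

View pics/s1.png

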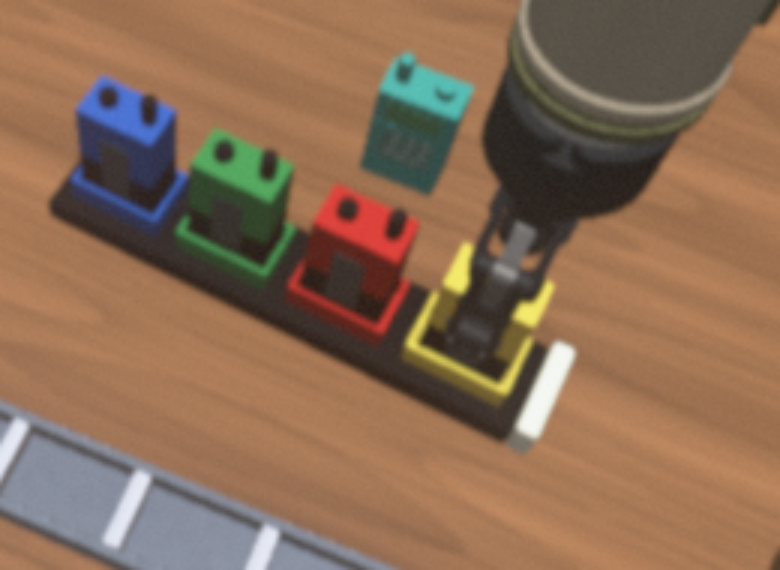

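The crop shows the gripper straddling the yellow radio at (480,310), centred with its neighbours clear. Closing and lifting.

Call:
{"api": "carry_out", "payload": {"rows": [[[0,0,0],0,15],[[0,0,0],0,15],[[0,0,0],0,15],[[0,0,0],0,15],[[0,0,0],0,15],[[0,0,0],0,15],[[0,0,0],0,15],[[0,0,0],0,15],[[0,0,-5],0,15],[[0,0,-10],0,15],[[0,0,-10],0,15],[[0,0,0],0,15]], "newtons": 50}}

```text
t: 7.2
position: [467.8, 151.3, 94.3]
eef_rot: [0.729, 0.684, 0.001, 0.0]
wrist_force: [-0.2, 0.6, -0.8]
grip_width: 0.329
grip_force: 49.8
```

Call:
{"api": "carry_out", "payload": {"rows": [[[0,0,-34],0,15],[[0,0,-34],0,15],[[0,0,-32],0,15],[[-24.1,19.3,0],0,15],[[-24.1,19.3,0],0,15],[[-24.1,19.3,0],0,15],[[-24.1,19.3,0],0,15],[[-24.1,19.3,0],0,15],[[-24.1,19.3,0],0,15],[[-24.1,19.3,0],0,15],[[-24.1,19.3,0],0,15],[[-24.1,19.3,0],0,15],[[-24.1,19.3,0],0,15],[[0,0,0],-0.0525,15],[[0,0,0],-0.0525,15],[[0,0,0],0,15],[[0,0,0],0,15]]}}

```text
t: 8.9
position: [644.3, -101.6, 192.7]
eef_rot: [0.693, 0.721, -0.0, -0.0]
wrist_force: [0.6, -0.3, -1.9]
grip_width: 0.327
grip_force: 50.1
```

```bash
python3 - <<'E'
from h import *
C=cam_pose("wrist"); im=camera("wrist"); s=read_state(); print(s["position"],s["wrist_force"],s["eef_rot"])
a=rect(im,C,22,600,690,-180,200); cv2.imwrite("pics/w2.png",np.vstack([a,cv2.resize(im,(760,400))[:,:760]])[:600])
E
```

```text
[ 644.29456314 -101.49293238  192.73064826] [ 0.53994526  0.94222847 -1.4778462 ] [ 6.92537007e-01  7.21382342e-01 -6.32827408e-05 -8.77290122e-05]
```

View pics/w2.png

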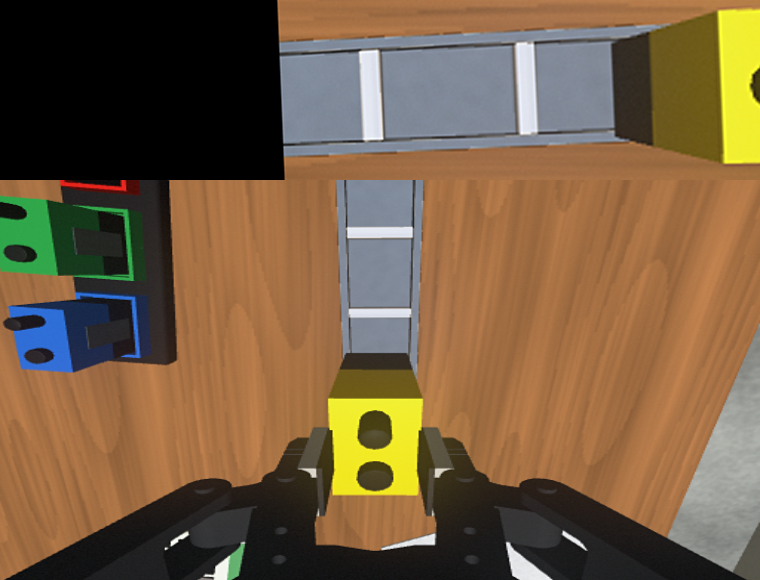

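The wrist view shows the yellow radio held upright and square over the cap-end pocket. Rectified dividers at (371,95) and (526,88) put the pocket at (647.5,-102). Shift 2.5 mm and lower.

Call:
{"api": "carry_out", "payload": {"rows": [[[-0.6,2.5,20],0,15],[[0,0,30],0,15],[[0,0,30],0,15],[[0,0,24],0,15],[[0,0,16],0,15],[[0,0,10],0,15],[[0,0,6],0,15],[[0,0,2],0,15],[[0,0,0],0,15],[[0,0,0],0,15]]}}

```text
t: 9.95
position: [647.6, -102.1, 55.7]
eef_rot: [0.692, 0.722, 0.0, 0.001]
wrist_force: [0.3, -0.6, -0.4]
grip_width: 0.331
grip_force: 50.0
```

Call:
{"api": "carry_out", "payload": {"rows": [[[0,0,1],0,15],[[0,0,1],0,15],[[0,0,0],0,15]]}}

```text
t: 10.25
position: [647.0, -102.1, 52.9]
eef_rot: [0.692, 0.722, 0.0, 0.0]
wrist_force: [0.1, -0.1, -1.7]
grip_width: 0.324
grip_force: 50.1
```

Call:
{"api": "carry_out", "payload": {"rows": [[[0,0,1],0,15],[[0,0,0.5],0,15],[[0,0,0],0,15]]}}

```text
t: 10.55
position: [647.2, -102.1, 51.4]
eef_rot: [0.692, 0.722, 0.0, 0.0]
wrist_force: [-0.6, -0.4, 2.0]
grip_width: 0.331
grip_force: 50.4
```

Call:
{"api": "carry_out", "payload": {"rows": [[[0,0,0.5],0,15],[[0,0,0],0,15]]}}

```text
t: 10.75
position: [647.3, -102.1, 51.4]
eef_rot: [0.692, 0.722, 0.0, 0.0]
wrist_force: [-0.3, 0.1, 6.2]
grip_width: 0.329
grip_force: 50.9
```

Call:
{"api": "carry_out", "payload": {"rows": [[[0,0,0.5],0,15],[[0,0,0],0,15]]}}

```text
t: 10.95
position: [647.5, -102.1, 51.4]
eef_rot: [0.692, 0.722, 0.0, 0.001]
wrist_force: [-3.0, -0.4, 9.6]
grip_width: 0.325
grip_force: 51.3
```

Call:
{"api": "carry_out", "payload": {"rows": [[[0,0,-0.7],0,40],[[0,0,0],0,85],[[0,0,0],0,85],[[0,0,0],0,85],[[0,0,0],0,85],[[0,0,0],0,85],[[0,0,-15],0,85],[[0,0,-40],0,85],[[0,0,-45],0,85],[[0,0,-45],0,85],[[0,0,0],0.0525,85],[[0,0,0],0.0525,85]]}}

```text
t: 12.15
position: [647.9, -102.2, 199.3]
eef_rot: [0.73, 0.684, 0.001, 0.002]
wrist_force: [0.3, -0.2, -1.3]
grip_width: 0.996
grip_force: 0.0
```

Call:
{"api": "carry_out", "payload": {"rows": [[[20.7,-24.5,0],0,85],[[20.7,-24.5,0],0,85],[[20.7,-24.5,0],0,85],[[20.7,-24.5,0],0,85],[[20.7,-24.5,0],0,85],[[20.7,-24.5,0],0,85],[[20.7,-24.5,0],0,85],[[20.7,-24.5,0],0,85],[[0,0,0],0,85],[[0,0,0],0,85]]}}

```text
t: 13.15
position: [462.0, 76.0, 197.0]
eef_rot: [0.728, 0.685, 0.001, 0.001]
wrist_force: [-0.2, 0.2, 0.2]
grip_width: 0.995
grip_force: 0.0
```

```bash
python3 - <<'E'
from h import *
C=cam_pose("wrist"); im=camera("wrist"); s=read_state(); print(s["t"],s["position"],s["eef_rot"])
a=rect(im,C,108,420,510,-50,190)
S=camera("scene"); S=cv2.resize(S[140:340,120:400],None,fx=2.2,fy=2.2)
o=np.zeros((190+440,620,3),np.uint8); o[:180,:480]=a; o[185:185+440,:616]=S; cv2.imwrite("pics/c3.png",o[:600])
E
```

```text
13.2 [462.46432749  75.36654169 196.7579902 ] [7.28975516e-01 6.84539405e-01 4.37737181e-04 5.55283323e-04]
```

View pics/c3.png

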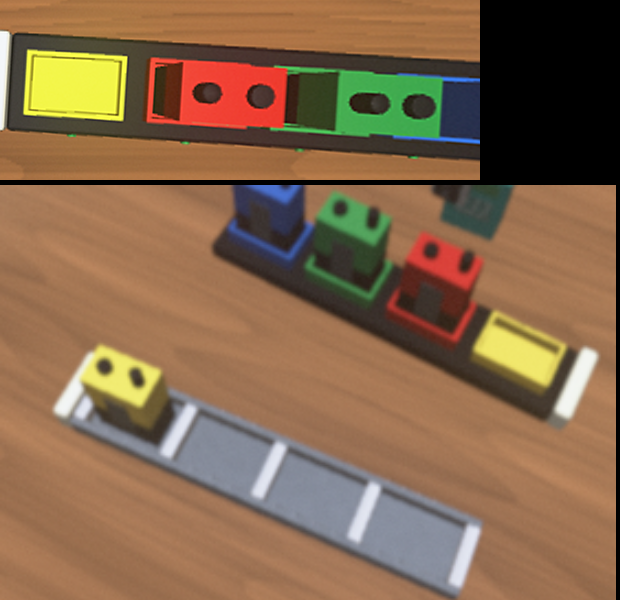

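Yellow stands upright in the cap-end pocket (scene crop (125,385)). The red top at (234,94) → (463,73), nearly below the gripper. Grasping red.

Call:
{"api": "carry_out", "payload": {"rows": [[[-1.5,0.5,36],0,85],[[0,0,40],0,85],[[0,0,26],0,85],[[0,0,14],0,85],[[0,0,8],0,85],[[0,0,4.5],0,85],[[0,0,0],0,60],[[0,0,0],0,15],[[0,0,0],0,15],[[0,0,0],0,15],[[0,0,0],0,15],[[0,0,0],0,15],[[0,0,0],0,15],[[0,0,0],0,15]]}}

```text
t: 14.65
position: [462.8, 74.0, 68.3]
eef_rot: [0.729, 0.684, 0.001, 0.001]
wrist_force: [-0.8, -0.4, 7.7]
grip_width: 0.329
grip_force: 48.9
```

Call:
{"api": "carry_out", "payload": {"rows": [[[0,0,-5],0,15],[[0,0,-20],0,15],[[0,0,-35],0,15],[[0,0,-35],0,15],[[0,0,-35],0,15],[[0,0,0],0,15]]}}

```text
t: 15.25
position: [464.1, 74.6, 201.6]
eef_rot: [0.729, 0.684, 0.003, 0.002]
wrist_force: [1.3, 0.2, -2.6]
grip_width: 0.33
grip_force: 50.0
```

Call:
{"api": "carry_out", "payload": {"rows": [[[-12.4,26.7,0],0,15],[[-12.4,26.7,0],0,15],[[-12.4,26.7,0],0,15],[[-12.4,26.7,0],0,15],[[-12.4,26.7,0],0,15],[[-12.4,26.7,0],0,15],[[-12.4,26.7,0],0,15],[[0,0,0],-0.0525,15],[[0,0,0],-0.0525,15],[[0,0,20],0,15],[[0,0,35],0,15],[[0,0,35],0,15],[[0,0,20],0,15],[[0,0,0],0,15],[[0,0,0],0,15]]}}

```text
t: 16.75
position: [643.0, -24.2, 87.2]
eef_rot: [0.692, 0.722, -0.0, -0.0]
wrist_force: [0.5, -1.0, -1.6]
grip_width: 0.328
grip_force: 50.2
```

```bash
python3 - <<'E'
from h import *
S=camera("scene"); cv2.imwrite("pics/c4.png",cv2.resize(S[140:340,120:400],None,fx=2.2,fy=2.2)); s=read_state(); print(s["position"],s["wrist_force"])
E
```

```text
[643.70442515 -24.1406577   88.1172585 ] [-0.13683835  0.21700709 -2.14852535]
```

View pics/c4.png

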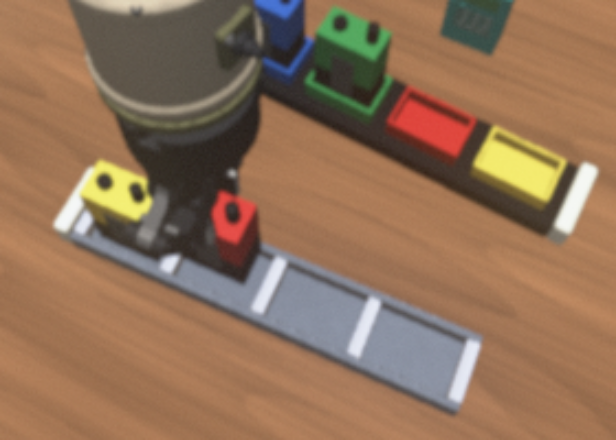

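Red hangs above its pocket at about (225,240), just above the rim, between the dividers. Lowering.

Call:
{"api": "carry_out", "payload": {"rows": [[[0,0.3,16],0,15],[[0,0,10],0,15],[[0,0,5],0,15],[[0,0,2],0,15],[[0,0,1],0,15],[[0,0,0],0,15],[[0,0,0],0,15]]}}

```text
t: 17.5
position: [643.8, -24.3, 53.8]
eef_rot: [0.692, 0.722, 0.0, 0.0]
wrist_force: [-0.8, -1.4, -2.3]
grip_width: 0.328
grip_force: 50.2
```

Call:
{"api": "carry_out", "payload": {"rows": [[[0,0,0.7],0,15],[[0,0,0.5],0,15],[[0,0,0],0,15]]}}

```text
t: 17.8
position: [643.6, -24.4, 52.3]
eef_rot: [0.692, 0.722, -0.0, 0.0]
wrist_force: [0.1, -0.2, -2.9]
grip_width: 0.325
grip_force: 50.2
```

Call:
{"api": "carry_out", "payload": {"rows": [[[0,0,0.5],0,15],[[0,0,0.5],0,15],[[0,0,0],0,15]]}}

```text
t: 18.1
position: [643.7, -24.4, 51.4]
eef_rot: [0.692, 0.722, 0.0, 0.0]
wrist_force: [-0.3, -0.4, 1.0]
grip_width: 0.328
grip_force: 50.5
```

Call:
{"api": "carry_out", "payload": {"rows": [[[0,0,0.4],0,15],[[0,0,0],0,15]]}}

```text
t: 18.3
position: [643.8, -24.4, 51.4]
eef_rot: [0.692, 0.722, 0.0, 0.0]
wrist_force: [-1.7, -0.4, 4.2]
grip_width: 0.329
grip_force: 51.0
```

Call:
{"api": "carry_out", "payload": {"rows": [[[0,0,0.3],0,15],[[0,0,0],0,15]]}}

```text
t: 18.5
position: [643.8, -24.4, 51.4]
eef_rot: [0.692, 0.722, 0.0, 0.0]
wrist_force: [-2.9, 0.3, 7.9]
grip_width: 0.333
grip_force: 51.3
```

Call:
{"api": "carry_out", "payload": {"rows": [[[0,0,-0.7],0,40],[[0,0,0],0,85],[[0,0,0],0,85],[[0,0,0],0,85],[[0,0,0],0,85],[[0,0,0],0,85],[[0,0,-15],0,85],[[0,0,-40],0,85],[[0,0,-45],0,85],[[0,0,-45],0,85],[[0,0,0],0.0525,85],[[0,0,0],0.0525,85],[[0,0,0],0,85]]}}

```text
t: 19.8
position: [643.7, -24.3, 197.9]
eef_rot: [0.729, 0.684, 0.0, 0.001]
wrist_force: [-0.2, -0.8, 0.2]
grip_width: 0.997
grip_force: 0.0
```

Call:
{"api": "carry_out", "payload": {"rows": [[[1.2,-26.7,0],0,85],[[1.2,-26.7,0],0,85],[[1.2,-26.7,0],0,85],[[1.2,-26.7,0],0,85],[[1.2,-26.7,0],0,85],[[1.2,-26.7,0],0,85],[[1.2,-26.7,0],0,85],[[0,0,0],0,85],[[0,0,0],0,85]]}}

```text
t: 20.7
position: [457.8, -4.2, 196.8]
eef_rot: [0.729, 0.685, 0.0, 0.0]
wrist_force: [1.5, -0.1, 0.1]
grip_width: 0.999
grip_force: 0.0
```

```bash
python3 - <<'E'
from h import *
C=cam_pose("wrist"); im=camera("wrist"); s=read_state(); print(s["t"],s["position"],s["eef_rot"])
a=rect(im,C,108,420,510,-130,110)
S=camera("scene"); S=cv2.resize(S[140:340,120:400],None,fx=2.0,fy=2.0)
o=np.zeros((590,620,3),np.uint8); o[:180,:480]=a; o[185:585,:560]=S; cv2.imwrite("pics/c5.png",o)
E
```

```text
20.75 [458.51149077  -4.18907013 196.75421818] [7.28704188e-01 6.84828319e-01 4.50518353e-04 4.20682814e-04]
```

View pics/c5.png

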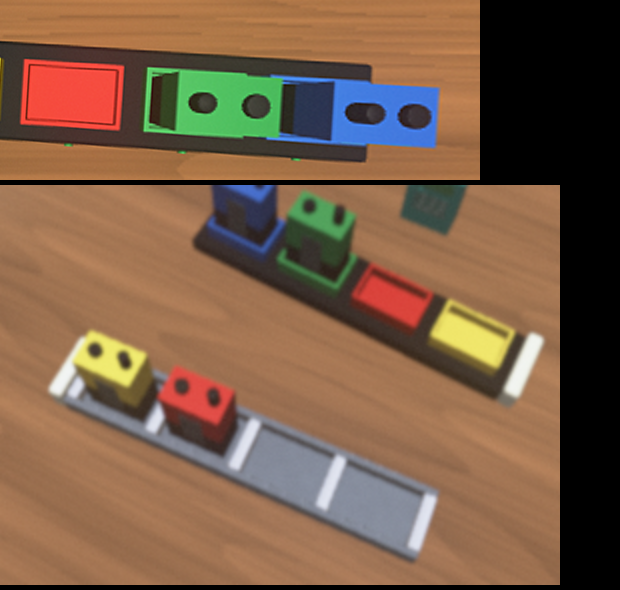

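Yellow and red are seated. The green top at (230,104) → (458,-5) and the blue top at (385,115) → (452.5,-82.5). Grasping green.

Call:
{"api": "carry_out", "payload": {"rows": [[[-0.7,0,36],0,85],[[0,0,40],0,85],[[0,0,26],0,85],[[0,0,14],0,85],[[0,0,8],0,85],[[0,0,4.3],0,85],[[0,0,0],0,60],[[0,0,0],0,15],[[0,0,0],0,15],[[0,0,0],0,15],[[0,0,0],0,15],[[0,0,0],0,15],[[0,0,0],0,15],[[0,0,0],0,15]]}}

```text
t: 22.2
position: [458.0, -5.0, 68.8]
eef_rot: [0.729, 0.684, 0.0, 0.001]
wrist_force: [-0.9, -0.7, 9.0]
grip_width: 0.324
grip_force: 48.8
```

Call:
{"api": "carry_out", "payload": {"rows": [[[0,0,-5],0,15],[[0,0,-20],0,15],[[0,0,-35],0,15],[[0,0,-35],0,15],[[0,0,-35],0,15],[[0,0,0],0,15],[[0,0,0],0,15]]}}

```text
t: 22.9
position: [457.7, -5.4, 198.6]
eef_rot: [0.729, 0.684, 0.0, 0.001]
wrist_force: [-0.5, -0.1, -1.6]
grip_width: 0.329
grip_force: 49.8
```

Call:
{"api": "carry_out", "payload": {"rows": [[[10,25.5,0],0,15],[[10,25.5,0],0,15],[[10,25.5,0],0,15],[[10,25.5,0],0,15],[[10,25.5,0],0,15],[[10,25.5,0],0,15],[[10,25.5,0],0,15],[[0,0,0],-0.0525,15],[[0,0,0],-0.0525,15],[[0,0,20],0,15],[[0,0,35],0,15],[[0,0,35],0,15],[[0,0,20],0,15],[[0,0,0],0,15],[[0,0,0],0,15]]}}

```text
t: 24.4
position: [639.4, 54.0, 87.0]
eef_rot: [0.692, 0.722, -0.001, -0.001]
wrist_force: [0.5, -0.2, -1.5]
grip_width: 0.334
grip_force: 49.9
```

```bash
python3 - <<'E'
from h import *
C=cam_pose("wrist"); im=camera("wrist"); s=read_state(); print(s["position"],s["wrist_force"])
a=rect(im,C,22,600,690,-20,200)
S=camera("scene"); S=cv2.resize(S[140:340,120:400],None,fx=2.0,fy=2.0)
o=np.zeros((590,620,3),np.uint8); o[:180,:440]=a; o[185:585,:560]=S; cv2.imwrite("pics/c6.png",o)
E
```

```text
[640.1941332   54.10132127  88.03875329] [ 0.26537088 -0.85630966 -1.8095432 ]
```

View pics/c6.png

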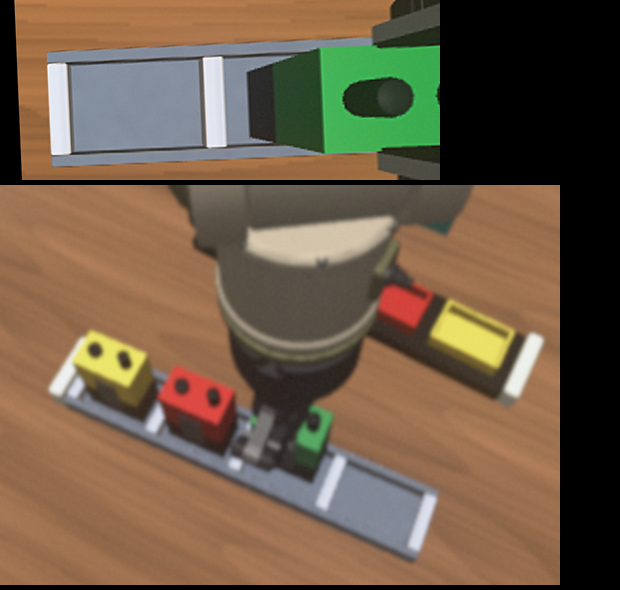

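Green hangs centred over its pocket; dividers at (214,101) and (59,108) put this pocket at (641,54) and the last at (638,132). Lowering.

Call:
{"api": "carry_out", "payload": {"rows": [[[0,0.7,16],0,15],[[0,0,10],0,15],[[0,0,5],0,15],[[0,0,2],0,15],[[0,0,1.5],0,15],[[0,0,0.7],0,15],[[0,0,0],0,15],[[0,0,0],0,15]]}}

```text
t: 25.3
position: [641.0, 53.8, 53.0]
eef_rot: [0.692, 0.722, 0.0, 0.0]
wrist_force: [0.4, 0.2, -1.9]
grip_width: 0.327
grip_force: 49.9
```

Call:
{"api": "carry_out", "payload": {"rows": [[[0,0,0.5],0,15],[[0,0,0.5],0,15],[[0,0,0],0,15]]}}

```text
t: 25.6
position: [641.0, 53.7, 52.0]
eef_rot: [0.692, 0.722, 0.0, 0.0]
wrist_force: [-0.4, -0.9, 1.0]
grip_width: 0.329
grip_force: 50.2
```

Call:
{"api": "carry_out", "payload": {"rows": [[[0,0,0.5],0,15],[[0,0,0],0,15]]}}

```text
t: 25.8
position: [641.0, 53.7, 51.9]
eef_rot: [0.692, 0.722, 0.0, 0.0]
wrist_force: [-1.5, -0.4, 6.2]
grip_width: 0.329
grip_force: 50.8
```

Call:
{"api": "carry_out", "payload": {"rows": [[[0,0,-0.5],0,40],[[0,0,0],0,85],[[0,0,0],0,85],[[0,0,0],0,85],[[0,0,0],0,85],[[0,0,0],0,85],[[0,0,-15],0,85],[[0,0,-40],0,85],[[0,0,-45],0,85],[[0,0,-45],0,85],[[0,0,0],0.0525,85],[[0,0,0],0.0525,85],[[0,0,0],0,85]]}}

```text
t: 27.1
position: [640.9, 53.8, 198.4]
eef_rot: [0.729, 0.684, 0.001, 0.001]
wrist_force: [0.4, -0.1, -0.7]
grip_width: 0.997
grip_force: 0.0
```

Call:
{"api": "carry_out", "payload": {"rows": [[[-21,-25.7,0],0,85],[[-21,-25.7,0],0,85],[[-21,-25.7,0],0,85],[[-21,-25.7,0],0,85],[[-21,-25.7,0],0,85],[[-21,-25.7,0],0,85],[[-21,-25.7,0],0,85],[[0,0,0],0,85],[[0,0,0],0,85]]}}

```text
t: 28.0
position: [452.0, -82.0, 197.3]
eef_rot: [0.729, 0.685, 0.0, 0.0]
wrist_force: [0.7, 0.5, 1.1]
grip_width: 0.997
grip_force: 0.0
```

```bash
python3 - <<'E'
from h import *
C=cam_pose("wrist"); im=camera("wrist"); s=read_state(); print(s["t"],s["position"],s["eef_rot"])
a=rect(im,C,108,410,500,-200,40)
S=camera("scene"); S=cv2.resize(S[140:340,120:400],None,fx=2.0,fy=2.0)
o=np.zeros((590,620,3),np.uint8); o[:180,:480]=a; o[185:585,:560]=S; cv2.imwrite("pics/c7.png",o)
E
```

```text
28.05 [452.81528015 -81.38595375 197.28351682] [7.28724503e-01 6.84806690e-01 4.78298374e-04 4.09207439e-04]
```

View pics/c7.png

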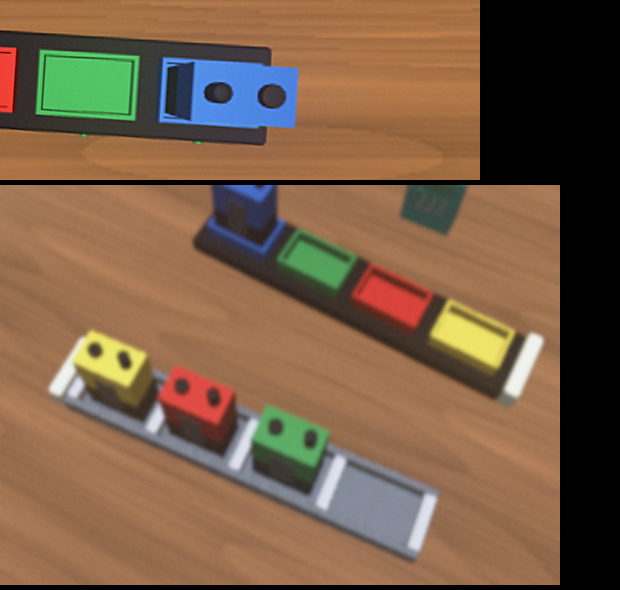

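Three are seated and upright. The blue top at (245,94) → (453,-82.5), right under the gripper. Grasping blue.

Call:
{"api": "carry_out", "payload": {"rows": [[[-0.7,0,36],0,85],[[0,0,40],0,85],[[0,0,26],0,85],[[0,0,14],0,85],[[0,0,8],0,85],[[0,0,4.8],0,85],[[0,0,0],0,60],[[0,0,0],0,15],[[0,0,0],0,15],[[0,0,0],0,15],[[0,0,0],0,15],[[0,0,0],0,15],[[0,0,0],0,15],[[0,0,0],0,15]]}}

```text
t: 29.5
position: [452.5, -82.6, 68.8]
eef_rot: [0.729, 0.684, 0.0, 0.001]
wrist_force: [0.5, -0.3, 7.4]
grip_width: 0.328
grip_force: 48.9
```

Call:
{"api": "carry_out", "payload": {"rows": [[[0,0,-5],0,15],[[0,0,-20],0,15],[[0,0,-35],0,15],[[0,0,-35],0,15],[[0,0,-35],0,15],[[0,0,0],0,15],[[0,0,0],0,15]]}}

```text
t: 30.2
position: [451.9, -82.8, 198.6]
eef_rot: [0.729, 0.684, 0.0, 0.001]
wrist_force: [-0.2, 0.1, -2.9]
grip_width: 0.33
grip_force: 50.0
```

Call:
{"api": "carry_out", "payload": {"rows": [[[25,19.1,0],0,15],[[25,19.1,0],0,15],[[25,19.1,0],0,15],[[25,19.1,0],0,15],[[25,19.1,0],0,15],[[25,19.1,0],0,15],[[25,19.1,0],0,15],[[25,19.1,0],0,15],[[25,19.1,0],0,15],[[0,0,0],-0.0525,15],[[0,0,0],-0.0525,15],[[0,0,20],0,15],[[0,0,35],0,15],[[0,0,35],0,15],[[0,0,20],0,15],[[0,0,0],0,15],[[0,0,0],0,15]]}}

```text
t: 31.9
position: [637.0, 131.5, 86.9]
eef_rot: [0.692, 0.722, -0.001, -0.001]
wrist_force: [0.7, -0.2, -2.5]
grip_width: 0.329
grip_force: 50.1
```

```bash
python3 - <<'E'
from h import *
S=camera("scene"); cv2.imwrite("pics/c8.png",cv2.resize(S[140:340,120:400],None,fx=2.2,fy=2.2)); s=read_state(); print(s["position"],s["wrist_force"])
E
```

```text
[637.70642477 131.76363252  88.00570392] [ 0.08027877 -0.49812171 -2.15705284]
```

View pics/c8.png

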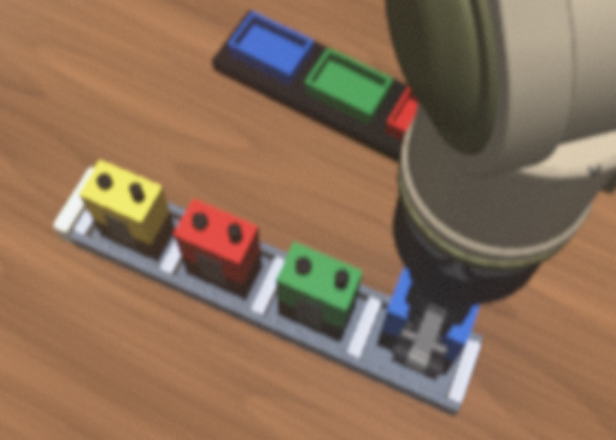

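Blue hangs over the last pocket at about (430,320), between its end walls. Lowering.

Call:
{"api": "carry_out", "payload": {"rows": [[[0,0.2,16],0,15],[[0,0,10],0,15],[[0,0,5],0,15],[[0,0,2],0,15],[[0,0,1.5],0,15],[[0,0,0.7],0,15],[[0,0,0],0,15],[[0,0,0],0,15]]}}

```text
t: 32.75
position: [638.1, 131.4, 53.1]
eef_rot: [0.692, 0.722, 0.0, 0.0]
wrist_force: [-1.3, 0.1, -1.7]
grip_width: 0.328
grip_force: 50.1
```

Call:
{"api": "carry_out", "payload": {"rows": [[[0,0,0.5],0,15],[[0,0,0.5],0,15],[[0,0,0],0,15]]}}

```text
t: 33.05
position: [638.1, 131.4, 52.0]
eef_rot: [0.692, 0.722, 0.0, 0.0]
wrist_force: [-0.7, 0.0, 0.5]
grip_width: 0.333
grip_force: 50.4
```

Call:
{"api": "carry_out", "payload": {"rows": [[[0,0,0.5],0,15],[[0,0,0],0,15]]}}

```text
t: 33.25
position: [638.2, 131.4, 51.9]
eef_rot: [0.692, 0.722, 0.0, 0.0]
wrist_force: [-0.7, -0.3, 5.9]
grip_width: 0.331
grip_force: 50.9
```

Call:
{"api": "carry_out", "payload": {"rows": [[[0,0,-0.5],0,40],[[0,0,0],0,85],[[0,0,0],0,85],[[0,0,0],0,85],[[0,0,0],0,85],[[0,0,0],0,85],[[0,0,-15],0,85],[[0,0,-40],0,85],[[0,0,-45],0,85],[[0,0,-45],0,85],[[0,-30,0],0,85],[[0,-30,0],0,85],[[0,-30,0],0,85],[[0,0,0],0,85]]}}

```text
t: 34.65
position: [544.4, 127.4, 198.2]
eef_rot: [0.691, 0.722, -0.001, 0.0]
wrist_force: [-0.3, -0.3, -0.2]
grip_width: 0.995
grip_force: 0.0
```

```bash
python3 - <<'E'
from h import *
a=camera("top")[60:260,100:360]; S=camera("scene")[140:340,120:400]
o=np.zeros((600,560,3),np.uint8); o[:400]=cv2.resize(S,(560,400)); o[400:,:260]=a; cv2.imwrite("pics/c9.png",o)
E
```

```text
(no output)
```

View pics/c9.png

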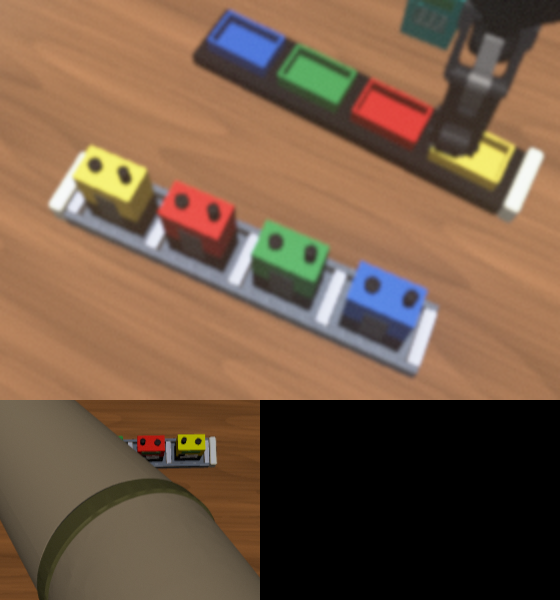

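All four radios stand in their pockets, with yellow (112,180) at the cap, then red, green and blue (385,300). The gripper is clear.

```bash
python3 -c "from bench import *; print(finish_job())"
```

```text
the job is handed in; nothing more can be done
None
```

The four radios are upright in the rack, one per pocket from the white cap in the order yellow, red, green, blue, all released; the job was handed in at about 35 s of the 112 s limit.

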